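Lower the boot rest past its ratchet

TASK

The boot rest on the workbench is propped up on its ratchet. With closed fingertips press the red thumb paddle down to free the pawl, and keeping it pressed push the rest arm all the way down onto its rubber stops; then let go so that the pawl springs back into the teeth. Do not force or raise the arm, grasp nothing, and leave the other things on the bench where they are.

Things in the scene. Friction and masses are not known exactly. Their poses are not given: they have to be found in the camera images.
- stand: The boot rest's fixed green base plate, 400 x 130 x 12 mm, bolted to the bench; it cannot move. Origin: centre of its underside, on the bench top. Its x axis runs along the plate; the rest arm reaches from the hinge at x = +150 mm over the plate towards -x; z is up. Two black rubber stop posts, tops 88 mm above the bench, stand at x = -90 mm.
- rest_hinge (a point): The arm's hinge axis, on the stand at x = +150 mm, y = 0, 100 mm above the bench; the axis runs along the stand's y. A fixed toothed steel quadrant of radius 73 mm is centred on it; cheeks and quadrant stay below 175 mm.
- rest_arm (a joint): Rest arm's angle, rad. At 0 it points 0.80 rad above level from the hinge towards the stand's -x; grows as it goes down; 0.80 = level, on its stops. Starts at 0.02 to 0.36. Stiff hinge: it stays where left; with the pawl free a straight-down push of 7 N (low) to 17 N (high) at the paddle lowers it; with the pawl in it will not go down. Two steel bars 24 mm high, 60 mm over both.
- pawl (a joint): Pawl lever's angle relative to the arm, rad: 0 seated between teeth, up to 0.16 on a tooth's crest, 0.22 fully pressed (at its stop) and clear of all teeth. Its spring returns it; full press takes 5 N (arm low) to 12 N (high), less than moves the arm, so one push down on the paddle first frees the pawl, then lowers the arm. Let up on the way, it catches the next tooth.
- paddle (a point): Centre of the red paddle's upper face, 55 mm along the arm by 56 mm across, 5 mm lips at both ends; one piece with the pawl lever. Unpressed: 185 mm out along the arm from the hinge, 55 mm above (square to) the arm's centre line, sloping 0.2 rad less than the arm. Fully pressed: 204 mm out, 29 mm above. Rides on an arc about the hinge; pressed with the arm down, 130 mm above the bench.
- boot_bar (a point): Middle of the top of the black notched rubber cross bar at the arm's end, 24 mm by 200 mm across the arm, 295 mm out from the hinge; 120 mm above the bench when the arm is down.
- glue_bottle: Bystander: yellow bottle, 44 mm across, 120 mm tall, beside the stand. Origin: centre of the underside.
- screwdriver: Bystander: screwdriver with blue handle about 200 mm long, lying beside the stand. Origin: centre of its underside.
- rivet_jar: Bystander: small clear jar with white cap, 56 mm across, 60 mm tall. Origin: centre of the underside.
- steel_rule: Bystander: bare metal rule 300 x 30 x 4 mm lying flat. Origin: centre of the underside.
- carton: Bystander: cardboard carton 100 x 190 x 60 mm. Origin: centre of the underside.
- cork_plug: Bystander: cork plug, 60 to 68 mm across, 50 mm tall. Origin: centre of the underside.
- marker: Bystander: black marker pen, 18 mm thick, 120 mm or so long, lying down. Origin: its underside's centre at the start.

How it is judged:
On the way, in this order (a step that is already met when the one before it is completed fails the run):
1. the pawl is pressed free of the teeth with the arm still up (value of joint pawl above 0.18 rad and value of joint rest_arm below 0.7 rad), for 0.1 s.
2. the arm is pushed down onto its stops (value of joint rest_arm above 0.76 rad), for 0.1 s.
At the end, for the whole second after the job is handed in: The rest arm is down on its stops (joint above 0.76 rad of 0.80) and the pawl has sprung back between the teeth (joint below 0.07 rad) (value of joint rest_arm above 0.76 rad and value of joint pawl below 0.07 rad); the robot touches nothing.
It fails at once if the boot rest is forced (more than 60 N on it) (contact force between stand and the fingers above 60 N or contact force between stand and the arm above 60 N).
It fails at once if the rest arm is raised instead of lowered (value of joint rest_arm below -0.04 rad or velocity of joint rest_arm below -0.6 rad/s).
It fails at once if one of the other things on the bench is moved or lifted (more than 30 mm) (distance of any of glue_bottle, screwdriver, rivet_jar, steel_rule, carton, cork_plug, marker from where it was at the start of the episode above 0.03 m).
It also fails if it takes over 35 s, if anything falls off the work surface, if the arm or the gripper's body presses on something with over 40 N, if the wrist force passes 120 N, or if a joint passes its speed limit or range.

ROBOT

A 6-joint arm with a two-finger parallel gripper is mounted at the origin on the work surface. World frame = base frame: x ahead of the robot, y to its left, z up, the work surface at z = 0. Lengths are in m, angles in rad, forces in N, time in s.
With the tool pointing down it reaches from about 0.4 to 0.825 m from the base axis. Payload 7 kg.
Tool frame: the origin (TCP) lies midway between the tips of the shut fingers; the grasp point (between the pads) lies tcp_to_grasp behind it (tcp_to_grasp is the distance from the TCP to the grasp point, in m); y points along the fingers, x is the direction in which the jaws open and shut, and the axes are right-handed (so a half turn about y gives the same grasp; the last joint's range is limited). The gripper opens to 85 mm and grips with 20 to 120 N. Pads are 22 mm wide; open, the fingers measure 114 mm over their backs; the gripper's body (76 mm by 85 mm) begins 54 mm behind the grasp point. The pads swing forward as they close: fully open they stand 13 mm farther back than shut.
Start: joints at [-0.88, 0.359, 0.012, 0, -1.224, -0.288], TCP at [0.265, -0.621, 0.231] pointing down, gripper open.
Joint ranges: [-3.07, 3.07], [-1.43, 2.12], [-1.02, 1.25], [-3.03, 1.67], [-3.05, -0], [-3.03, 3.03]. Speed limits (rad/s): [2.39, 2.39, 3.01, 3.14, 3.14, 3.14].

INTERFACE

Orientations are given as [roll, pitch, yaw] about the fixed x, y, z axes, in that order (R = Rz(yaw) Ry(pitch) Rx(roll)).
In Python, from cell import * gives the robot as it stands.
- The arm moves only by the shell command python3 -m crank 'ROWS'. ROWS is text: rows parted by semicolons, each of 7 numbers parted by spaces: the shift along the tool's x, y, z in m, then the turn, a rotation vector about the tool's x, y, z in rad, then the finger opening in m, from 0 to 0.0854. A call has 1 to 12 rows; each row is the pose to reach, as a shift and turn from the pose commanded when the call began, along the tool's axes at that moment; what a row does not reach only later rows make up. A row lasts 1/12 s, in which the tool goes at most 41.7 mm and 7.16 degrees, less where a joint would pass 70% of its speed; a pose out of reach is approached as far as the arm can. A call with a gripper value outside its range is refused whole. The fingers move at their own pace and stop on an object; the grip force is fixed at half the most. Time passes only in rows, so rows that repeat a pose let the fingers close. It gives the time, the measured TCP pose, the force and the opening at its end, in the units of the state.
- read_state(): the state, without advancing time (a new reading comes with each control period).
- camera(name): name is "scene" or "top" or "wrist"; returns the picture (400x640x3 uint8, red, green, blue); there is no depth.
- calibration(name): a dict with "camera_matrix" (3x3 intrinsics, pixels), "k1" (the pictures are not rectified: a ray, as slopes to the right and down, at radius r is drawn at 1 + k1 r^2 times it, then the intrinsics apply), "T" (4x4, takes a point from camera to world coordinates). Camera axes: x right, y down, z forward; pixel columns grow to the right and rows downward; lengths in m; the calibration is good to about 2 mm. A picture is of the moment at which its call begins: read the wrist's pose just before it. calibration takes no time and is no camera call; for the wrist camera it gives the pose at the moment of the call.
- finish_job(): hands the job in, once; it reports no verdict.
Trained networks look in the newest picture that a camera, given by its name, has taken for a name from the list of things; names that differ only in an ending like _2 or _b are one class to them, and where a whole thing is asked for, a point or a joint stands for the part that bears it (a point fixed in the world has none). Each returns a list of dicts, best first, with "score" (0 to 1); they miss things now and then, are a little off and sometimes report something else, mostly with a low value. They report only what shows in the picture. A call takes as long as a camera call.
- regions_of(camera, query): "pixels" (400x640 bool, what is visible of it) and "extent" ([left, top, right, bottom] in pixels, round what is visible of it).
The state is a dict: "clock": time; "joints": joint angles; "joint_vel": joint speeds; "tau": joint torques, N m; "tool_pos": TCP position; "eef_rot": TCP orientation; "ft_force": force on the tool from outside, world axes, zero at the start; "wrist_torque": the same for the moment, N m; "finger_gap": opening from 0.0 (shut) to 1.0 (fully open).
Only numpy, scipy, OpenCV 4.12 (cv2) and the standard library are available. Lean on these libraries where they do the work, as an engineer would, in place of code of your own. Each camera call takes 0.05 s, during which the arm holds its last target.

## Working session

There is one attempt and no reset: what is moved stays moved. The work goes in short steps, Python scripts to look and compute and a shell command to move; the robot and the scene stay as the last step left them, time stands still between calls to the robot, and variables do not carry over. Pictures are saved under pics/ and viewed, and the job is handed in when it is done.

```bash
ls; mkdir -p pics; python3 - <<'E'
from cell import *
import cv2,numpy as np
s=read_state(); print({k:np.round(v,3) if not isinstance(v,dict) else v for k,v in s.items()})
for n in ["scene","top"]:
    im=camera(n); cv2.imwrite(f"pics/{n}0.png",im[:,:,::-1])
    c=calibration(n); print(n,np.round(c["camera_matrix"],1).tolist(),c["k1"],np.round(c["T"],3).tolist())
E
```

```text
pics
{'clock': np.float64(0.0), 'joints': array([-0.88 ,  0.359,  0.011, -0.   , -1.224, -0.288]), 'joint_vel': array([-0.   ,  0.001, -0.003, -0.001,  0.   , -0.   ]), 'tau': array([ 0.0000e+00, -5.8332e+01,  2.9341e+01,  6.9360e+00, -6.0000e-03,
       -0.0000e+00]), 'tool_pos': array([ 0.264, -0.621,  0.23 ]), 'eef_rot': array([-1.571, -0.002,  1.973]), 'ft_force': array([-0.594, -0.083, -0.672]), 'wrist_torque': array([-0.004, -0.035, -0.046]), 'finger_gap': np.float64(0.999)}
scene [[363.9, 0.0, 322.6], [0.0, 363.9, 196.0], [0.0, 0.0, 1.0]] -0.020323547212204533 [[-0.531, 0.719, -0.449, 1.165], [0.848, 0.453, -0.277, 0.333], [0.004, -0.528, -0.85, 1.282], [0.0, 0.0, 0.0, 1.0]]
top [[441.7, 0.0, 322.7], [0.0, 441.7, 195.5], [0.0, 0.0, 1.0]] -0.10299571707110573 [[-0.007, -0.988, 0.157, 0.342], [-1.0, 0.005, -0.011, 0.004], [0.01, -0.157, -0.988, 1.66], [0.0, 0.0, 0.0, 1.0]]
```

View pics/scene0.png

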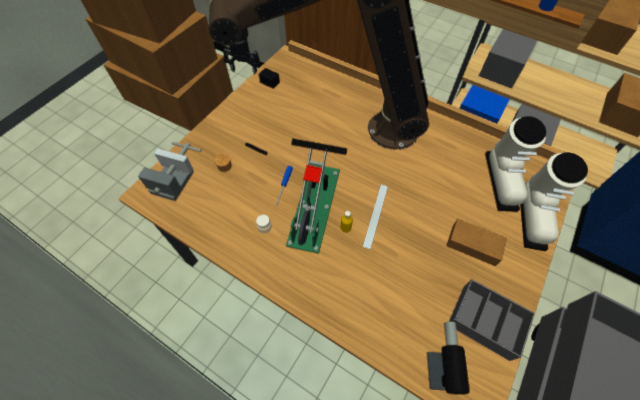

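View pics/top0.png

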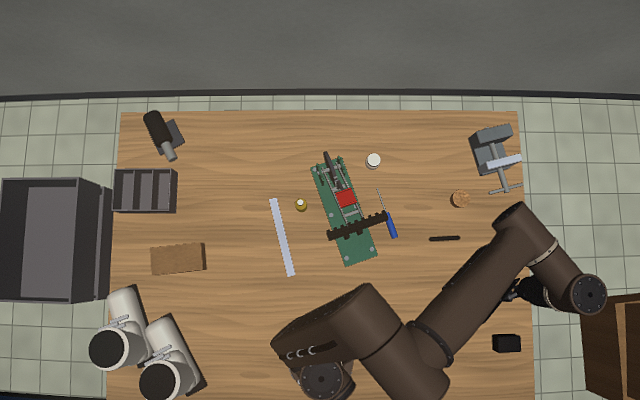

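The scene view shows the stand near (313,205) with the red paddle at (313,174) and the boot bar at (320,147). The top view shows the plate from (330,157) to (360,262), with the paddle at (345,198). Next I'll run the detector and fit a pose.

```bash
cat > h.py <<'E'
from cell import *
import cv2,numpy as np
from scipy.optimize import least_squares
def proj(n,P,c=None):
    c=c or calibration(n); T=np.array(c["T"]);K=np.array(c["camera_matrix"])
    p=(np.atleast_2d(P)-T[:3,3])@T[:3,:3]
    s=p[:,:2]/p[:,2:]; s=s*(1+c["k1"]*(s**2).sum(1,keepdims=True))
    return s*[K[0,0],K[1,1]]+[K[0,2],K[1,2]]
def pose(x,y,yaw):
    R=np.array([[np.cos(yaw),-np.sin(yaw),0],[np.sin(yaw),np.cos(yaw),0],[0,0,1]])
    return lambda P: np.atleast_2d(P)@R.T+[x,y,0]
def armpt(q,out,up,lat=0,q0=0):
    a=0.8-q
    return np.array([0.15-out*np.cos(a)+up*np.sin(a),lat,0.1+out*np.sin(a)+up*np.cos(a)])
E
python3 - <<'E'
from h import *
for n in ["scene","top"]:
    im=camera(n); big=cv2.resize(im,None,fx=1,fy=1)
    for q in ["stand","paddle","boot_bar"]:
        for r in regions_of(n,q)[:2]:
            m=r["pixels"]; ys,xs=np.nonzero(m)
            print(n,q,round(r["score"],2),np.round(r["extent"]),m.sum(),xs.mean().round(1),ys.mean().round(1), cv2.boxPoints(cv2.minAreaRect(np.c_[xs,ys].astype(np.float32))).round(1).tolist())
    c=[260,120,360,260] if n=="scene" else [290,140,410,275]
    cv2.imwrite(f"pics/{n}crop.png",cv2.resize(im[c[1]:c[3],c[0]:c[2],::-1],None,fx=4.2,fy=4.2,interpolation=cv2.INTER_CUBIC))
E
```

```text
scene stand 0.74 [286. 140. 348. 251.] 3320 313.6 199.5 [[272.3999938964844, 244.10000610351562], [291.70001220703125, 138.1999969482422], [346.8999938964844, 148.1999969482422], [327.6000061035156, 254.10000610351562]]
scene paddle 0.68 [302. 166. 325. 209.] 381 311.1 180.9 [[295.70001220703125, 205.1999969482422], [306.0, 164.0], [322.20001220703125, 168.10000610351562], [311.8999938964844, 209.1999969482422]]
scene boot_bar 0.92 [292. 141. 347. 225.] 1178 313.6 171.0 [[277.1000061035156, 218.39999389648438], [291.79998779296875, 137.89999389648438], [345.79998779296875, 147.6999969482422], [331.1000061035156, 228.1999969482422]]
scene boot_bar 0.69 [287. 141. 348. 250.] 3334 313.7 199.1 [[272.5, 244.0], [292.3999938964844, 137.89999389648438], [346.8999938964844, 148.10000610351562], [327.0, 254.3000030517578]]
top stand 0.65 [312. 149. 385. 266.] 3941 344.5 211.8 [[288.20001220703125, 174.0], [341.0, 141.5], [401.3999938964844, 239.6999969482422], [348.70001220703125, 272.20001220703125]]
top paddle 0.7 [331. 182. 355. 210.] 361 343.8 195.1 [[330.8999938964844, 183.3000030517578], [347.0, 177.3000030517578], [356.29998779296875, 202.1999969482422], [340.20001220703125, 208.3000030517578]]
top boot_bar 0.59 [325. 176. 388. 244.] 1448 350.4 212.0 [[325.0, 176.0], [386.29998779296875, 175.0], [387.3999938964844, 239.10000610351562], [326.1000061035156, 240.10000610351562]]
```

View pics/scenecrop.png

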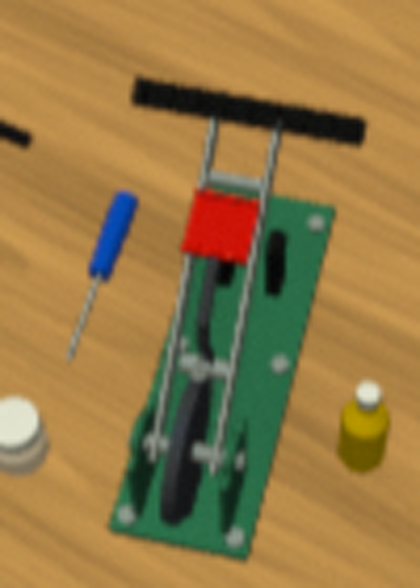

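View pics/topcrop.png

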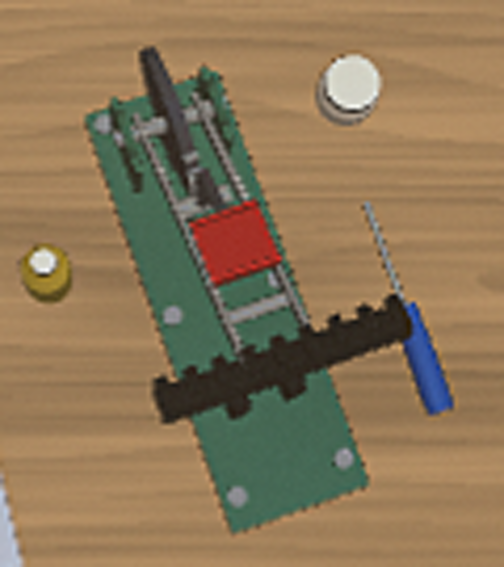

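```bash
cat > fit.py <<'E'
from h import *
def crop(o,pts): return np.array(pts)/4.2+o
tc=crop([290,140],[[86,118],[215,73],[368,485],[232,532]]); tw=np.array([[.2,.065,.012],[.2,-.065,.012],[-.2,-.065,.012],[-.2,.065,.012]])
sc=crop([260,120],[[110,528],[247,558],[335,207]]); sw=np.array([[.2,-.065,.012],[.2,.065,.012],[-.2,.065,.012]])
red={}
for n in ["scene","top"]:
    im=camera(n).astype(int); m=(im[:,:,0]>130)&(im[:,:,1]<70)&(im[:,:,2]<70)
    c=[260,120,360,260] if n=="scene" else [290,140,410,275]
    mm=np.zeros_like(m); mm[c[1]:c[3],c[0]:c[2]]=m[c[1]:c[3],c[0]:c[2]]
    ys,xs=np.nonzero(mm); red[n]=np.array([xs.mean(),ys.mean()]); print(n,len(xs),red[n])
bar_t=crop([290,140],[[283,360]]); bar_s=crop([260,120],[[250,108]])
C={n:calibration(n) for n in ["scene","top"]}
def res(p,full=False):
    f=pose(*p[:3]); q=p[3]
    r=[proj("top",f(tw),C["top"])-tc, proj("scene",f(sw),C["scene"])-sc]
    P=f(armpt(q,.185,.055)); B=f(armpt(q,.295,.02))
    for n,b in (("top",bar_t),("scene",bar_s)):
        r+= [proj(n,P,C[n])-red[n], (proj(n,B,C[n])-b)*.6]
    return r if full else np.vstack(r).ravel()
s=least_squares(res,[0.55,0,0.3,0.2],loss="soft_l1")
print(s.x, s.cost); print([np.round(x,1).tolist() for x in res(s.x,True)])
f=pose(*s.x[:3]); q=s.x[3]
print("hinge",f([.15,0,.1]),"paddle",f(armpt(q,.185,.055)),"pressed",f(armpt(q,.204,.029)),"end",f(armpt(.8,.204,.029)),"bar",f(armpt(q,.295,.02)))
E
python3 fit.py
```

```text
scene 240 [312.16666667 173.36666667]
top 239 [345.46861925 197.24267782]
[ 0.54368201 -0.08910875  0.33663483  0.26510103] 5.328732125889284
[[[-1.5, -0.4], [-0.2, -0.8], [0.2, 0.0], [-0.2, 0.8]], [[-0.9, -0.7], [-0.1, -0.8], [-0.1, -1.3]], [[-0.6, -0.3]], [[0.1, 1.9]], [[-0.2, 1.7]], [[-0.2, 0.1]]]
hinge [[ 0.68526274 -0.03956185  0.1       ]] paddle [[ 0.56149971 -0.08287335  0.24162212]] pressed [[ 0.5335614  -0.09265051  0.22893912]] end [[ 0.49271294 -0.10694563  0.129     ]] bar [[ 0.45533623 -0.1200258   0.26758387]]
```

```bash
cat > sh.py <<'E'
from h import *
from scipy.spatial.transform import Rotation as Ro
def shift(target):
    s=read_state(); R=Ro.from_euler("xyz",s["eef_rot"]).as_matrix()
    return R.T@(np.array(target)-s["tool_pos"]), R, s
E
python3 - <<'E'
from sh import *
try: print(tcp_to_grasp)
except Exception as e: print(e)
d,R,s=shift([.5615,-.083,.36]); print(np.round(d,4)); print(np.round(R,3))
d,R,s=shift([.5615,-.083,.29]); print(np.round(d,4))
E
```

```text
0.0187
[ 0.3785 -0.1287 -0.484 ]
[[-0.392  0.    -0.92 ]
 [ 0.92  -0.    -0.392]
 [-0.    -1.    -0.   ]]
[ 0.3785 -0.0587 -0.484 ]
```

```bash
python3 -m crank '0 -0.04 0 0 0 0 0; 0 -0.08 0 0 0 0 0; 0.02 -0.115 -0.02 0 0 0 0; 0.045 -0.13 -0.05 0 0 0 0; 0.07 -0.13 -0.08 0 0 0 0; 0.09 -0.13 -0.11 0 0 0 0; 0.11 -0.13 -0.14 0 0 0 0; 0.13 -0.13 -0.17 0 0 0 0; 0.15 -0.13 -0.2 0 0 0 0; 0.175 -0.13 -0.23 0 0 0 0; 0.2 -0.13 -0.255 0 0 0 0; 0.2 -0.13 -0.255 0 0 0 0' && python3 - <<'E'
from sh import *
d,R,s=shift([.5615,-.083,.36]); print(np.round(d,4)); print(s["ft_force"],s["finger_gap"],s["clock"])
E
```

```text
clock: 1.6
tool_pos: [0.4226, -0.3328, 0.3618]
eef_rot: [-1.573, 0.0, 1.978]
ft_force: [-0.1, -0.5, -0.4]
finger_gap: -0.002
[ 0.1744  0.0022 -0.2263]
[-0.1084419  -0.54035531 -0.4054792 ] -0.0015103326642714728 1.6
```

```bash
python3 -m crank '0.025 0 -0.03 0 0 0 0; 0.05 0 -0.06 0 0.03 0 0; 0.07 0 -0.09 0 0.07 0 0; 0.09 0 -0.12 0 0.07 0 0; 0.115 0 -0.15 0 0.07 0 0; 0.14 0 -0.18 0 0.07 0 0; 0.16 0 -0.21 0 0.07 0 0; 0.174 0.01 -0.226 0 0.07 0 0; 0.174 0.03 -0.226 0 0.07 0 0; 0.174 0.055 -0.226 0 0.07 0 0; 0.174 0.055 -0.226 0 0.07 0 0' && python3 - <<'E'
from sh import *
d,R,s=shift([.5615,-.083,.242]); print(np.round(d,4)); print(np.round(R,3))
for n in ["scene","wrist","top"]: cv2.imwrite(f"pics/{n}1.png",camera(n)[:,:,::-1])
E
```

```text
clock: 2.52
tool_pos: [0.5584, -0.0874, 0.3016]
eef_rot: [-1.564, -0.003, 1.904]
ft_force: [-1.1, 0.0, -2.4]
finger_gap: 0.0
[ 0.003   0.0595 -0.0047]
[[-0.327 -0.007 -0.945]
 [ 0.945  0.001 -0.327]
 [ 0.003 -1.     0.006]]
```

View pics/wrist1.png

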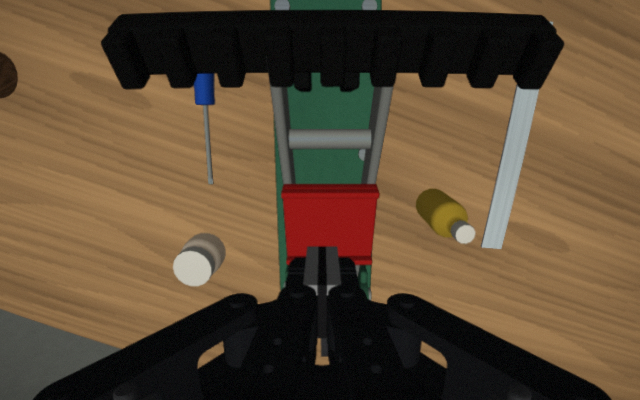

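View pics/scene1.png

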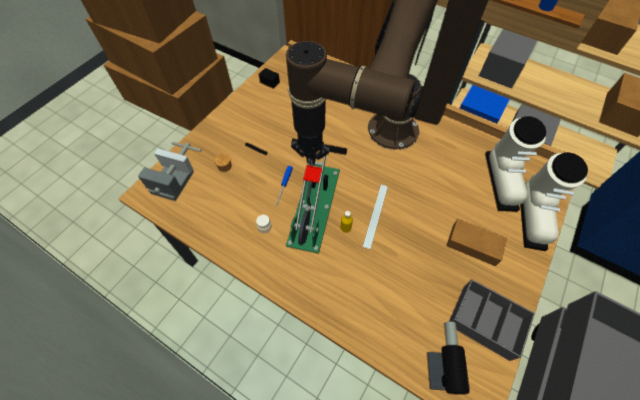

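The wrist view shows the red paddle from (283,186) to (372,258), with the fingertips over it at (322,250) and centred across it. I'll refine the fit using the wrist view.

```bash
python3 - <<'E'
from sh import *
x=[0.5437,-0.0891,0.3366,0.2651]
im=cv2.imread("pics/wrist1.png")[:,:,::-1].astype(int)
m=(im[:,:,0]>110)&(im[:,:,1]<60)&(im[:,:,2]<60); ys,xs=np.nonzero(m); print(xs.min(),xs.max(),ys.min(),ys.max())
C=calibration("wrist")
def pad(p):
    f=pose(*p[:3]); q=p[3]; 
    u=np.array([np.cos(.2),0]); out=[]
    P=[]
    for a in (-.0275,.0275):
        for l in (-.028,.028):
            # slope .2 less than arm: along-arm dir rotated down by .2
            P.append(armpt(q,.185+a*np.cos(.2),.055-a*np.sin(.2),l))
    return proj("wrist",f(np.array(P)),C)
print(pad(x).round(1).tolist())
print("bar ends",proj("wrist",pose(*x[:3])(np.array([armpt(x[3],.295,.02,l) for l in(-.1,0,.1)])),C).round(1).tolist())
print("tcp",proj("wrist",read_state()["tool_pos"],C).round(1))
E
```

```text
281 379 193 264
[[289.5, 253.9], [370.9, 253.7], [284.1, 186.5], [378.3, 186.2]]
bar ends [[130.2, 25.2], [332.6, 20.6], [534.2, 24.3]]
tcp [[322.2 265.7]]
```

```bash
python3 -m crank '0.003 0.02 -0.004 0 0 0 0; 0.003 0.035 -0.005 0 0 0 0; 0.003 0.045 -0.005 0 0 0 0; 0.003 0.05 -0.005 0 0 0 0; 0.003 0.05 -0.005 0 0 0 0; 0.003 0.05 -0.005 0 0 0 0' && python3 - <<'E'
from sh import *
d,R,s=shift([.5615,-.083,.242]); print(np.round(d,4)); print(s["tool_pos"],s["ft_force"])
E
```

```text
clock: 3.17
tool_pos: [0.5646, -0.0842, 0.2574]
eef_rot: [-1.572, 0.001, 1.903]
ft_force: [0.4, -0.2, 0.2]
finger_gap: -0.001
[0.0022 0.0154 0.0026]
[ 0.56460438 -0.08421378  0.25738781] [ 0.41316314 -0.23072715  0.16736687]
```

```bash
python3 -m crank '0.001 0.004 0.001 0 0 0 0; 0.002 0.008 0.002 0 0 0 0; 0.002 0.011 0.002 0 0 0 0; 0.002 0.011 0.002 0 0 0 0'; python3 -m crank '0 0.003 0.003 0 0 0 0; 0 0.003 0.003 0 0 0 0'
```

```text
clock: 3.5
tool_pos: [0.5615, -0.0833, 0.2474]
eef_rot: [-1.572, 0.002, 1.904]
ft_force: [-4.0, -0.4, 12.8]
finger_gap: -0.002
clock: 3.67
tool_pos: [0.5589, -0.0842, 0.2449]
eef_rot: [-1.573, 0.002, 1.904]
ft_force: [-5.1, 0.2, 15.6]
finger_gap: 0.003
```

```bash
python3 -m crank '0 0.002 0.006 0 0 0 0; 0 0.004 0.012 0 0 0 0; 0 0.004 0.012 0 0 0 0'; python3 - <<'E'
from h import *
for n in ["wrist"]: cv2.imwrite(f"pics/{n}2.png",camera(n)[:,:,::-1])
E
```

```text
clock: 3.92
tool_pos: [0.5485, -0.0876, 0.2398]
eef_rot: [-1.575, 0.001, 1.904]
ft_force: [1.4, 0.8, 5.4]
finger_gap: -0.0
```

View pics/wrist2.png

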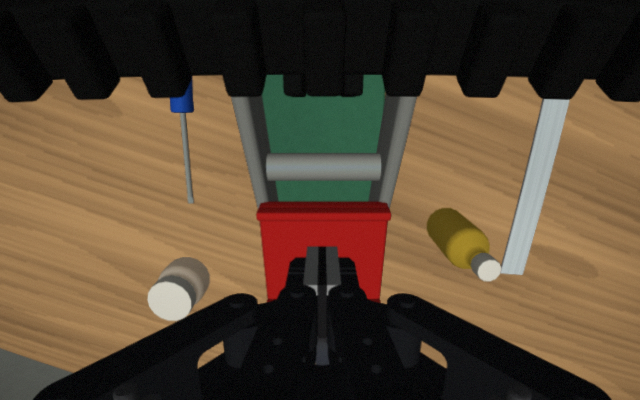

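The fingertips sit on the paddle at (322,250). The outer lip is at row 205 and the paddle is centred at about x=324, so contact is good. Next I'll press along the pawl's path.

```bash
python3 -m crank '0 0.003 0.005 0 0 0 0; 0 0.006 0.009 0 0 0 0; 0 0.006 0.009 0 0 0 0'; cat > where.py <<'E'
from sh import *
x=[0.5437,-0.0891,0.3366]
s=read_state(); p=s["tool_pos"]-[x[0],x[1],0]; c,sn=np.cos(x[2]),np.sin(x[2])
out=.15-(c*p[0]+sn*p[1]); lat=-sn*p[0]+c*p[1]
print("out %.4f lat %.4f z %.4f"%(out,lat,p[2]),"F",s["ft_force"].round(1),"t",round(float(s["clock"]),2),"R",np.hypot(out,p[2]-.1).round(4),"arm q if pressed centre",round(.8-(np.arctan2(p[2]-.1,out)-np.arctan2(.029,.204)),3))
E
python3 where.py
```

```text
clock: 4.22
tool_pos: [0.5406, -0.0903, 0.2334]
eef_rot: [-1.575, 0.001, 1.904]
ft_force: [4.5, 1.9, 4.6]
finger_gap: -0.006
out 0.1533 lat -0.0001 z 0.2334 F [4.5 1.9 4.6] t 4.22 R 0.2033 arm q if pressed centre 0.225
```

```bash
python3 -m crank '0 0.003 0.003 0 0 0 0; 0 0.006 0.006 0 0 0 0; 0 0.006 0.006 0 0 0 0'; python3 where.py; python3 - <<'E'
from h import *
for n in ["wrist"]: cv2.imwrite(f"pics/{n}3.png",camera(n)[:,:,::-1])
E
```

```text
clock: 4.47
tool_pos: [0.5346, -0.0923, 0.2271]
eef_rot: [-1.574, 0.001, 1.904]
ft_force: [4.4, 1.8, 5.0]
finger_gap: -0.001
out 0.1597 lat 0.0000 z 0.2271 F [4.4 1.8 5. ] t 4.47 R 0.2041 arm q if pressed centre 0.269
```

View pics/wrist3.png

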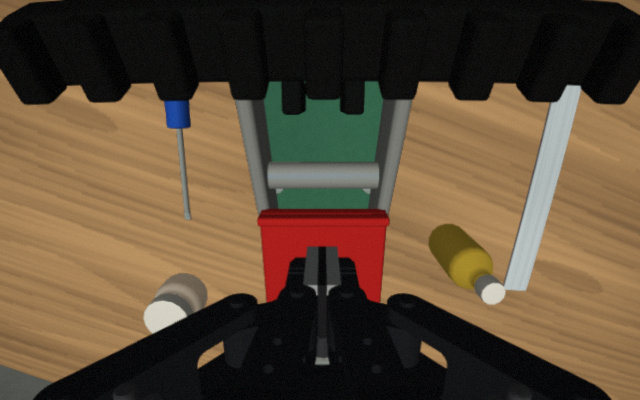

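```bash
python3 -m crank '0 0.003 0.001 0 0 0 0; 0 0.006 0.003 0 0 0 0; 0 0.006 0.003 0 0 0 0'; python3 where.py; python3 -m crank '0 0.003 0.001 0 0 0 0; 0 0.005 0.003 0 0 0 0; 0 0.005 0.003 0 0 0 0'; python3 where.py
```

```text
clock: 4.77
tool_pos: [0.5302, -0.0937, 0.2206]
eef_rot: [-1.57, 0.0, 1.904]
ft_force: [1.1, 0.0, 6.9]
finger_gap: -0.003
out 0.1642 lat 0.0001 z 0.2206 F [1.1 0.  6.9] t 4.77 R 0.2038 arm q if pressed centre 0.308
clock: 5.02
tool_pos: [0.5271, -0.0949, 0.2156]
eef_rot: [-1.57, 0.0, 1.904]
ft_force: [0.1, -0.4, 7.4]
finger_gap: 0.002
out 0.1675 lat 0.0000 z 0.2156 F [ 0.1 -0.4  7.4] t 5.02 R 0.2036 arm q if pressed centre 0.337
```

```bash
python3 - <<'E'
from h import *
ims=[]
for n in ["wrist","scene","top"]:
    im=camera(n)[:,:,::-1]; cv2.imwrite(f"pics/{n}4.png",im)
    x=[0.5437,-0.0891,0.3366]
    im=im.copy()
    for q,col in((.27,(0,255,0)),(.35,(255,255,0)),(.45,(255,0,255))):
        B=proj(n,pose(*x)(np.array([armpt(q,.295,.02,l) for l in(-.1,0,.1)])))
        P=proj(n,pose(*x)(armpt(q,.204,.029)))
        print(n,q,B.round(1).tolist(),P.round(1).tolist())
        for b in B: cv2.circle(im,tuple(int(v) for v in b.round()),1,col,-1)
    if n!="wrist":
        c=[260,100,380,260] if n=="scene" else [290,140,410,275]
        cv2.imwrite(f"pics/{n}4c.png",cv2.resize(im[c[1]:c[3],c[0]:c[2]],None,fx=3.7,fy=3.7))
E
```

```text
wrist 0.27 [[-44.8, 89.3], [320.9, 77.6], [688.7, 86.5]] [[322.1, 292.1]]
wrist 0.35 [[6.5, 49.9], [321.0, 39.0], [637.0, 47.3]] [[322.0, 257.7]]
wrist 0.45 [[58.3, 22.2], [321.1, 13.5], [585.0, 19.9]] [[322.0, 222.7]]
scene 0.27 [[292.4, 141.2], [319.3, 146.0], [346.6, 150.8]] [[314.0, 170.5]]
scene 0.35 [[293.6, 142.2], [320.0, 146.9], [346.9, 151.7]] [[314.7, 170.5]]
scene 0.45 [[295.0, 144.1], [320.9, 148.7], [347.1, 153.4]] [[315.5, 171.1]]
top 0.27 [[387.1, 218.5], [357.7, 229.1], [327.9, 239.8]] [[347.8, 206.2]]
top 0.35 [[387.5, 222.8], [358.5, 233.3], [329.1, 243.9]] [[348.6, 209.5]]
top 0.45 [[387.7, 227.4], [359.1, 237.7], [330.3, 248.1]] [[349.3, 213.1]]
```

View pics/wrist4.png

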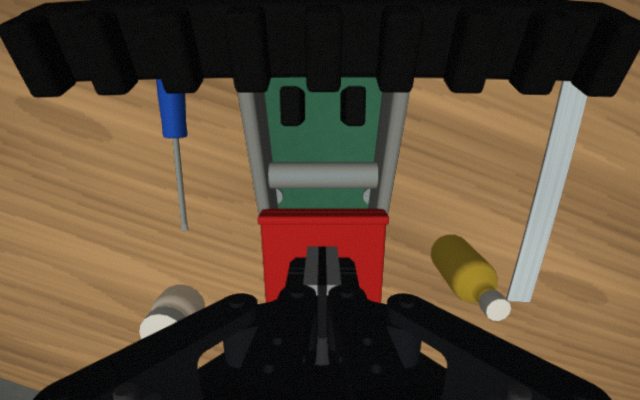

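View pics/scene4c.png

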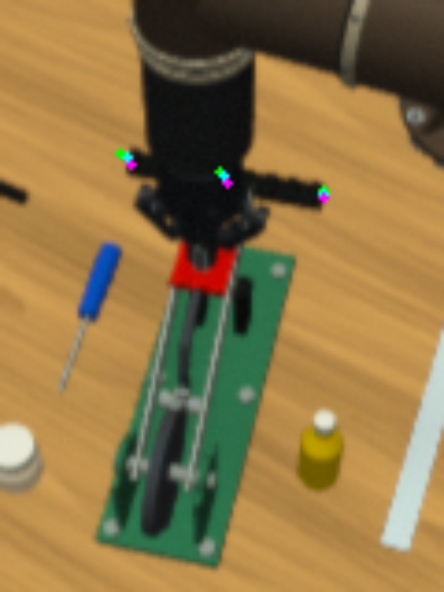

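View pics/top4c.png

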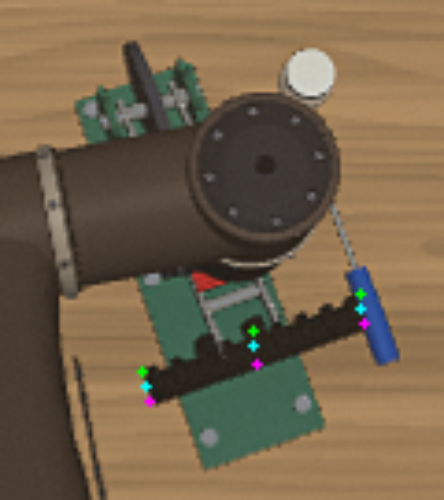

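```bash
python3 where.py; python3 - <<'E'
from h import *
x=[0.5437,-0.0891,0.3366]; C=calibration("wrist")
pv=np.array([76.,-44.])/1000
p0=np.array([.185,.055])
# solve pivot exactly: rotate p0 about pv by -.22 -> (.204,.029)
def rot(v,a): return np.array([np.cos(a)*v[0]-np.sin(a)*v[1],np.sin(a)*v[0]+np.cos(a)*v[1]])
s=least_squares(lambda pv: pv+rot(p0-pv,-.22)-[.204,.029],pv); pv=s.x; print(pv)
for q in(.30,.33,.36):
  f=pose(*x); B=proj("wrist",f(np.array([armpt(q,.283,.02),armpt(q,.283,-.004),armpt(q,.307,.02)])),C).round(0)[:,1]
  L=[]
  for pw in(.12,.16,.18,.20,.22):
    c=pv+rot(p0-pv,-pw); sl=-.2-pw
    d=np.array([np.cos(sl),np.sin(sl)]);n=np.array([-d[1],d[0]])
    l=c+.0275*d+.005*n; l2=c-.0275*d+.005*n
    w=proj("wrist",f(np.array([armpt(q,l[0],l[1],-.028),armpt(q,l[0],l[1],.028)])),C)
    L.append((pw,w.round(0).tolist()))
  print(q,"bar rows inner-top, inner-bottom, outer-top",B,L)
E
```

```text
out 0.1675 lat 0.0000 z 0.2157 F [0.5 0.1 5.9] t 5.17 R 0.2036 arm q if pressed centre 0.337
[ 0.07679523 -0.04401502]
0.3 bar rows inner-top, inner-bottom, outer-top [101.  67.  13.] [(0.12, [[248.0, 269.0], [396.0, 268.0]]), (0.16, [[249.0, 251.0], [395.0, 251.0]]), (0.18, [[249.0, 242.0], [394.0, 242.0]]), (0.2, [[250.0, 234.0], [394.0, 234.0]]), (0.22, [[251.0, 226.0], [393.0, 225.0]])]
0.33 bar rows inner-top, inner-bottom, outer-top [87. 58.  1.] [(0.12, [[250.0, 253.0], [394.0, 252.0]]), (0.16, [[251.0, 236.0], [393.0, 236.0]]), (0.18, [[252.0, 228.0], [392.0, 227.0]]), (0.2, [[252.0, 220.0], [392.0, 219.0]]), (0.22, [[253.0, 212.0], [391.0, 212.0]])]
0.36 bar rows inner-top, inner-bottom, outer-top [74. 51. -9.] [(0.12, [[252.0, 238.0], [392.0, 238.0]]), (0.16, [[253.0, 222.0], [391.0, 222.0]]), (0.18, [[254.0, 214.0], [390.0, 214.0]]), (0.2, [[254.0, 207.0], [389.0, 206.0]]), (0.22, [[255.0, 199.0], [389.0, 199.0]])]
```

The wrist-view geometry matches q≈0.33 with the pawl at about 0.22, which is fully pressed. Next I'll sweep down along the hinge arc.

```bash
python3 -m crank '0 0.005 0.0035 0 0 0 0; 0 0.01 0.0065 0 0 0 0; 0 0.016 0.01 0 0 0 0; 0 0.021 0.013 0 0 0 0; 0 0.026 0.0155 0 0 0 0; 0 0.032 0.018 0 0 0 0; 0 0.032 0.018 0 0 0 0'; python3 where.py
```

```text
clock: 5.75
tool_pos: [0.5096, -0.1008, 0.1829]
eef_rot: [-1.569, 0.0, 1.903]
ft_force: [1.7, -2.2, 4.9]
finger_gap: -0.0
out 0.1860 lat 0.0002 z 0.1829 F [ 1.7 -2.2  4.9] t 5.75 R 0.2037 arm q if pressed centre 0.522
```

```bash
python3 -m crank '0 0.006 0.003 0 0 0 0; 0 0.012 0.005 0 0 0 0; 0 0.018 0.007 0 0 0 0; 0 0.024 0.009 0 0 0 0; 0 0.024 0.009 0 0 0 0'; python3 where.py;  python3 - <<'E'
from h import *
for n in ["wrist"]: cv2.imwrite(f"pics/{n}5.png",camera(n)[:,:,::-1])
E
```

```text
clock: 6.17
tool_pos: [0.5008, -0.1038, 0.1586]
eef_rot: [-1.568, -0.0, 1.903]
ft_force: [-0.4, -2.7, 5.0]
finger_gap: 0.002
out 0.1953 lat 0.0003 z 0.1586 F [-0.4 -2.7  5. ] t 6.17 R 0.2039 arm q if pressed centre 0.65
```

View pics/wrist5.png

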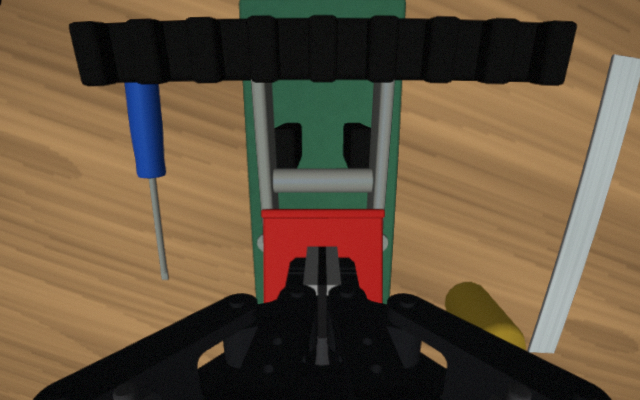

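```bash
python3 -m crank '0 0.006 0.002 0 0 0 0; 0 0.012 0.003 0 0 0 0; 0 0.018 0.004 0 0 0 0; 0 0.022 0.005 0 0 0 0; 0 0.022 0.005 0 0 0 0'; python3 where.py; python3 -m crank '0 0.004 0.0005 0 0 0 0; 0 0.004 0.0005 0 0 0 0; 0 0.004 0.0005 0 0 0 0'; python3 where.py;
```

```text
clock: 6.63
tool_pos: [0.4957, -0.1056, 0.1367]
eef_rot: [-1.567, -0.0, 1.903]
ft_force: [-0.9, -2.4, 5.3]
finger_gap: 0.003
out 0.2007 lat 0.0003 z 0.1367 F [-0.9 -2.4  5.3] t 6.63 R 0.204 arm q if pressed centre 0.76
clock: 6.88
tool_pos: [0.4952, -0.1058, 0.133]
eef_rot: [-1.567, -0.0, 1.903]
ft_force: [-1.8, -3.6, 6.3]
finger_gap: -0.003
out 0.2013 lat 0.0003 z 0.1330 F [-1.8 -3.6  6.3] t 6.88 R 0.204 arm q if pressed centre 0.779
```

```bash
python3 -m crank '0 0.003 0.0005 0 0 0 0; 0 0.003 0.0005 0 0 0 0; 0 0.003 0.0005 0 0 0 0'; python3 where.py; python3 -m crank '0 0.002 0 0 0 0 0; 0 0.002 0 0 0 0 0'; python3 where.py;
```

```text
clock: 7.13
tool_pos: [0.4947, -0.1059, 0.1301]
eef_rot: [-1.567, -0.0, 1.903]
ft_force: [-2.4, -3.7, 6.6]
finger_gap: 0.001
out 0.2018 lat 0.0003 z 0.1301 F [-2.4 -3.7  6.6] t 7.13 R 0.204 arm q if pressed centre 0.793
clock: 7.3
tool_pos: [0.4946, -0.1062, 0.1289]
eef_rot: [-1.566, 0.0, 1.904]
ft_force: [-7.2, -1.5, 17.7]
finger_gap: 0.0
out 0.2020 lat 0.0001 z 0.1289 F [-7.2 -1.5 17.7] t 7.3 R 0.2041 arm q if pressed centre 0.799
```

```bash
python3 -m crank '0 0.001 0 0 0 0 0; 0 0.001 0 0 0 0 0; 0 0.001 0 0 0 0 0'; python3 where.py; python3 - <<'E'
from h import *
im=camera("wrist")[:,:,::-1]; cv2.imwrite("pics/wrist6.png",im)
C=calibration("wrist"); x=[0.5437,-0.0891,0.3366]
for q in(.7,.75,.8): print(q,proj("wrist",pose(*x)(np.array([armpt(q,.283,.02,-.1),armpt(q,.283,.02,.1),armpt(q,.307,.02)])),C).round(0).tolist())
E
```

```text
clock: 7.55
tool_pos: [0.4946, -0.1062, 0.1286]
eef_rot: [-1.567, 0.0, 1.904]
ft_force: [-9.7, -1.6, 21.6]
finger_gap: 0.002
out 0.2020 lat 0.0001 z 0.1286 F [-9.7 -1.6 21.6] t 7.55 R 0.2041 arm q if pressed centre 0.8
0.7 [[40.0, 89.0], [604.0, 87.0], [321.0, 4.0]]
0.75 [[66.0, 85.0], [578.0, 83.0], [321.0, 9.0]]
0.8 [[88.0, 83.0], [555.0, 81.0], [321.0, 16.0]]
```

View pics/wrist6.png

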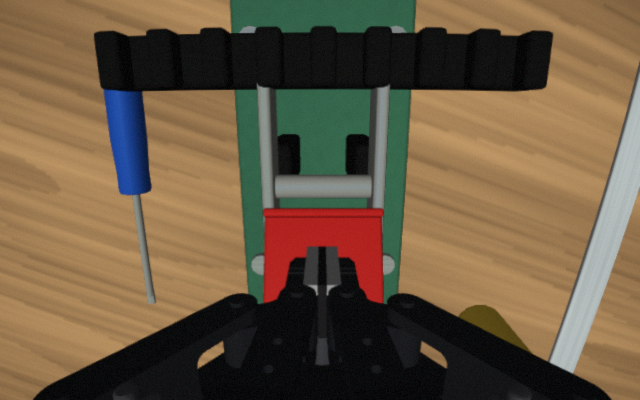

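The boot bar spans x 97–551, which matches q≈0.80. The force also rose sharply, so the arm is on its stops. Now I'll let up along the pawl's return path.

```bash
python3 -m crank '0 -0.005 -0.002 0 0 0 0; 0 -0.01 -0.006 0 0 0 0; 0 -0.016 -0.01 0 0 0 0; 0 -0.022 -0.014 0 0 0 0; 0 -0.028 -0.018 0 0 0 0; 0 -0.034 -0.02 0 0 0 0; 0 -0.04 -0.02 0 0 0 0; 0 -0.04 -0.02 0 0 0 0'; python3 where.py; python3 -m crank '0 -0.02 0 0 0 0 0; 0 -0.05 0 0 0 0 0; 0 -0.08 0 0 0 0 0; 0 -0.11 0 0 0 0 0; 0 -0.14 0 0 0 0 0; 0 -0.14 0 0 0 0 0; 0 -0.14 0 0 0 0 0'; python3 where.py; python3 - <<'E'
from h import *
x=[0.5437,-0.0891,0.3366]
for n in ["wrist","scene"]:
    im=camera(n)[:,:,::-1].copy()
    C=calibration(n);f=pose(*x)
    for (o,u,s),col in(((.185,.055,-.2),(0,255,0)),((.204,.029,-.42),(255,255,0))):
        P=np.array([armpt(.8,o+a*np.cos(s),u+a*np.sin(s),l) for a,l in((-.0275,-.028),(-.0275,.028),(.0275,.028),(.0275,-.028))])
        cv2.polylines(im,[proj(n,f(P),C).round().astype(int)],True,col,1)
    B=proj(n,f(np.array([armpt(.8,.295,.02,-.1),armpt(.8,.295,.02,.1)])),C).round().astype(int)
    for b in B: cv2.circle(im,tuple(map(int,b)),2,(255,0,255),-1)
    if n=="scene": im=cv2.resize(im[100:260,240:380],None,fx=3.7,fy=3.7)
    cv2.imwrite(f"pics/{n}7.png",im)
E
```

```text
clock: 8.27
tool_pos: [0.5155, -0.0985, 0.1679]
eef_rot: [-1.571, -0.0, 1.904]
ft_force: [0.6, 0.3, 0.7]
finger_gap: -0.002
out 0.1797 lat 0.0004 z 0.1679 F [0.6 0.3 0.7] t 8.27 R 0.1922 arm q if pressed centre 0.58
clock: 8.85
tool_pos: [0.5158, -0.0984, 0.3086]
eef_rot: [-1.574, 0.0, 1.904]
ft_force: [-0.5, 0.2, 0.1]
finger_gap: 0.002
out 0.1794 lat 0.0005 z 0.3086 F [-0.5  0.2  0.1] t 8.85 R 0.2751 arm q if pressed centre 0.081
```

View pics/wrist7.png

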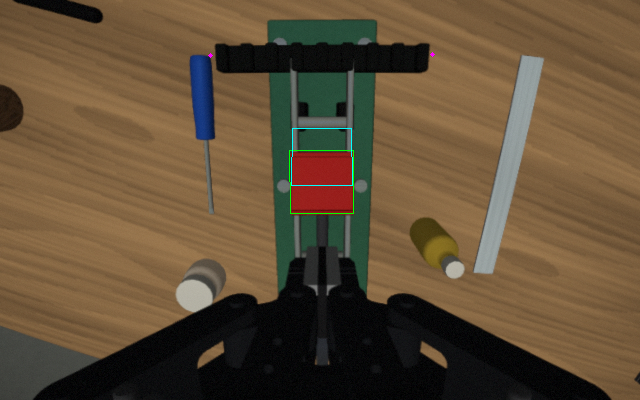

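View pics/scene7.png

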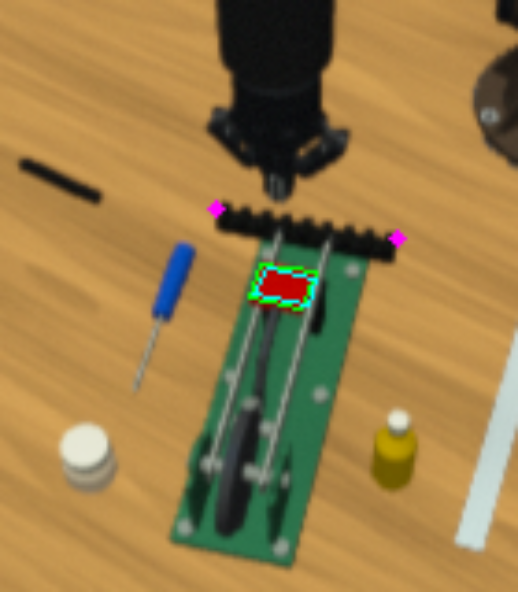

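Both views show the paddle back on its unpressed outline (green, rows 151–213 in the wrist view). The bar is at the arm-down position, the fingers are clear, and none of the other things in view has visibly shifted. Handing in.

```bash
python3 -c "
from cell import *
finish_job()"
```

```text
the job is handed in; nothing more can be done
```

I pressed the red paddle with closed fingertips and pushed the rest arm down onto its stops. I then let the paddle up along the pawl's return path and lifted clear. I handed the job in at about 9 s of the 35 s allowed; it reports no verdict.

**Pawl press:** The wrist picture fitted the arm at about 0.33 rad with the pawl fully pressed, at about 0.22 rad. These angles are estimated from the pictures, because the joints cannot be read directly.

**Arm on its stops:** The force stayed at about 5–7 N on the way down, then rose to about 22 N vertically at the bottom. The fingertip height there also fitted about 0.80 rad. Forces read up to about 24 N in all, well under the 60 N limit.

**After letting go:** The paddle matched its unpressed outline to about 2 pixels, where a pawl at 0.07 rad would be off by about 11. The measured tool force was near 0 with the tool at 0.31 m. The other things in view had not visibly shifted, but I did not measure their positions or check every one.

**Disagreements:**
- In the last pictures the ends of the boot bar lay a few pixels from my prediction for 0.80 rad. In the wrist view that was towards lower rather than higher.
- The force on the way down was below the 7–17 N given.

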